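Put the radio amplifier into operate and arm it

ROBOT

A 7-joint arm with a two-finger parallel gripper is mounted at the origin on the work surface. World frame = base frame: x ahead of the robot, y to its left, z up, the work surface at z = 0. Lengths are in m, angles in rad, forces in N, time in s.
With the tool pointing down it reaches from about 0.4 to 0.875 m from the base axis. Payload 19.3 kg.
Tool frame: the origin (TCP) lies on the centre line of the jaws, within the pads' length; the fingertips stand 14 mm ahead of it and the grasp point (between the pads) lies 5 mm behind it; y points along the fingers, x is the direction in which the jaws open and shut, and the axes are right-handed (so a half turn about y gives the same grasp; the last joint's range is limited). The gripper opens to 85 mm and grips with 20 to 120 N. Pads are 22 mm wide; open, the fingers measure 114 mm over their backs; the gripper's body (76 mm by 85 mm) begins 54 mm behind the grasp point. The pads swing forward as they close: fully open they stand 13 mm farther back than shut.
Start: joints at [-1.264, 0.521, -0.036, 1.599, 0.021, 1.021, -0.113], TCP at [0.23, 0.581, 0.245] pointing down, gripper open.
Joint ranges: [-2.91, 2.91], [-0.3, 2.13], [-1.5, 1.42], [0.17, 2.43], [-1.26, 4.41], [0.16, 1.93], [-2.52, 2.52]. Speed limits (rad/s): [1.89, 1.89, 2.39, 2.39, 3.01, 3.01, 3.01].

INTERFACE

Orientations are given as [roll, pitch, yaw] about the fixed x, y, z axes, in that order (R = Rz(yaw) Ry(pitch) Rx(roll)).
In Python, from workcell import monitor, grab_frame, workorder gives the robot as it stands.
- The arm moves only by the tool drive_tool, never from a script. Its argument "steps" is one flat list of numbers, 5 for each row, row after row: the finger opening in mm, from 0 to 85.4, then the shift along the world's x, y, z in mm, then the turn about the world's z in degrees. In form: [fingers, tx, ty, tz, twist, fingers, tx, ty, tz, twist, ...]. A call has exactly 5 rows; each row shifts and turns the commanded pose from where the row before left it; what a row does not reach is not made up. A row lasts 1/12 s, in which the tool goes at most 41.7 mm and 7.16 degrees, less where a joint would pass 70% of its speed; a pose out of reach is approached as far as the arm can. A call is refused whole if a number of a shift passes 41.7 or a number of a turn 7.16, either way. A call with a gripper value outside its range is refused whole. The fingers move at their own pace and stop on an object; "grip_force" is the grip in N (left out, the last holds). Time passes only in rows, so rows that do not move let the fingers close, or fill a call up. It gives the time, the measured TCP pose, the force and the opening at its end, in the units of the state.
- monitor.observe(): the state, without advancing time (a new reading comes with each control period).
- grab_frame(name): name is "scene" or "top"; returns a dict with "frame" (480x640x3 uint8, red, green, blue), "vertical_fov" (degrees; the focal length in pixels is half the picture's height over the tangent of half this angle, whatever the lens; pixels are square), "cx", "cy" (the principal point, pixels), "xyz" and "orientation" of the camera in the world. Camera axes: x right, y down, z forward; pixel columns grow to the right and rows downward; lengths in m; the calibration is good to about 2 mm. A picture is of the moment at which its call begins. There is no depth.
- workorder.job_done(): hands the job in, once; it reports no verdict.
The state is a dict: "clock": time; "qpos": joint angles; "qd": joint speeds; "joint_efforts": joint torques, N m; "position": TCP position; "tool_rot": TCP orientation; "force": force on the tool from outside, world axes, zero at the start; "moment": the same for the moment, N m; "grip_width": finger opening in m.
Only numpy, scipy, OpenCV 4.12 (cv2) and the standard library are available. Lean on these libraries where they do the work, as an engineer would, in place of code of your own. Each camera call takes 0.05 s, during which the arm holds its last target. There are 200 camera calls.

TASK

Put the radio amplifier on the air: with the fingertips, push the red sliding lever on top of the grey control unit out of its off place, past the first click, all the way to the second stop so that it stays there; only then press the green button fully down, and let it come up again. Only touch and push: do not pinch or ram the lever, do not lift or shove the unit, and leave the bug key, card holder and rotary switch as they stand.

Things in the scene. Friction and masses are not known exactly. Their poses are not given: they have to be found in the camera images.
- unit: Loose grey amplifier control unit of about 3.2 kg on rubber feet, a box 170 (x) by 250 (y) by 75 mm high with a flat bright metal top plate. Origin: centre of its underside, on the desk; its own x points away from the robot at yaw 0, z up. The lever slides along the unit's own +y in a black slot on the top; the button stands on the top beyond the lever's far end. Two round meters on the top are flush. A sideways push of about 15 to 25 N makes the whole unit slide on the desk.
- stage (a joint): Travel of the sliding lever (m) along the unit's own +y: 0 = off (black mark), 0.035 = first detent (standby, yellow mark), 0.070 = second stop (operate, green mark). Sprung detent: it takes 4 to 5 N to get out of off and again out of the first detent; let go between about 0.017 and 0.053 it runs into the first detent, and beyond about 0.058 it runs on by itself to the second stop, where it stays.
- lever_grip (a point): Centre of the red grip of the lever, 27 mm above the unit's top plate (102 mm above the desk). The grip is a bar of 18 mm diameter and 44 mm long that lies along the unit's own x, across the slide; below it a flat steel stem 24 mm wide (x) and 7 mm thick (y) goes down into the slot. The underside of the grip is 18 mm above the plate, its top 36 mm. With the lever off it lies at (-30, -75, 102) mm in the unit's frame. The point moves with the lever.
- ready_top (a point): Centre of the top face of the green push button, 22 mm above the unit's top plate (97 mm above the desk) while it is up. The button is 28 mm in diameter, in a black round housing 44 mm in diameter and 12 mm high, at (-30, +82) mm in the unit's frame. The point moves down with the button. It is pressed straight down.
- ready (a joint): Travel of the green button (m): 0 = up, 0.006 = fully down, which takes 4 N; a spring lifts it again.
- bug_key: Bystander: loose brass bug key on a dark steel base 160 by 80 mm, 45 mm high overall, 0.9 kg. Origin: centre of its underside, on the desk.
- card_holder: Bystander: loose green enamel block 45 by 90 by 28 mm with upright cards in it, 67 mm high overall. Origin: centre of its underside, on the desk.
- rotary_switch: Bystander: loose bakelite rotary switch on a black base 62 mm square, 47 mm high overall. Origin: centre of its underside, on the desk.

How it is judged:
On the way, in this order (a step that is already met when the one before it is completed fails the run):
1. the lever has gone past the first detent to the second stop (value of joint stage above 0.066 m), for 0.2 s.
2. then the green button is pressed down (value of joint ready above 0.0045 m), for 0.05 s.
At the end, for the whole second after the job is handed in: The lever rests at its second stop (beyond 66 of 70 mm), the button was pressed at least 4.5 of its 6 mm after that and is up again (within 1.5 mm), and the unit and the three bystanders stand within 20 mm of where they began (value of joint stage above 0.066 m and value of joint ready below 0.0015 m and distance of each of unit, bug_key, card_holder, rotary_switch from where it was at the start of the episode below 0.02 m and angle between unit's own z axis and vertical below 0.05 rad and linear speed of unit below 0.01 m/s); the robot touches nothing.
It fails at once if the button is pressed before the lever is at the second stop (value of joint ready above 0.0045 m and value of joint stage below 0.06 m).
It fails at once if the lever is pinched or rammed (over 35 N on it) (contact force between the fingers and stage above 35 N).
It fails at once if the unit is shoved more than 20 mm (distance of unit from where it was at the start of the episode above 0.02 m).
It fails at once if the unit is tipped or lifted (angle between unit's own z axis and vertical above 0.1 rad or height (world z) of unit above 0.008 m).
It fails at once if a bystander is moved, lifted or tipped (distance of any of bug_key, card_holder, rotary_switch from where it was at the start of the episode above 0.02 m or angle between any of bug_key, card_holder, rotary_switch's own z axis and vertical above 0.25 rad).
It also fails if it takes over 45 s, if anything falls off the work surface, if the arm or the gripper's body presses on something with over 40 N, if the wrist force passes 120 N, or if a joint passes its speed limit or range.

## Working session

There is one attempt and no reset: what is moved stays moved. The work goes in short steps, Python scripts to look and compute and a tool call to move; the robot and the scene stay as the last step left them, time stands still between calls to the robot, and variables do not carry over. Pictures are saved under pics/ and viewed, about 8 in all and at most 12, crops included, and the job is handed in when it is done.

Besides the shell and the picture viewer there is one more tool, called as name(argument=value, ...) on one line, values as JSON. drive_tool: Moves the arm, as the interface text tells. Its arguments: {"type":"object","properties":{"steps":{"type":"array"},"grip_force":{"type":"number"}},"required":["steps"]}

```bash
mkdir -p pics; cat > h.py <<'E'
import numpy as np, cv2
from scipy.spatial.transform import Rotation as R
from workcell import monitor, grab_frame, workorder
def shot(n,fn):
    d=grab_frame(n); cv2.imwrite('pics/'+fn,d['frame'][:,:,::-1]); return d
def rot(o):
    o=np.array(o,float)
    if o.shape==(3,3): return o
    return R.from_quat(o).as_matrix() if o.size==4 else R.from_euler('xyz',o).as_matrix()
def ray(d,u,v,z):
    f=240/np.tan(np.radians(d['vertical_fov'])/2)
    r=rot(d['orientation'])@np.array([(u-d['cx'])/f,(v-d['cy'])/f,1]); c=np.array(d['xyz'])
    return c+r*(z-c[2])/r[2]
def proj(d,p):
    f=240/np.tan(np.radians(d['vertical_fov'])/2)
    q=rot(d['orientation']).T@(np.array(p)-d['xyz']); return q[:2]/q[2]*f+[d['cx'],d['cy']]
def blobs(d,name,amin=40):
    h=cv2.cvtColor(d['frame'],cv2.COLOR_RGB2HSV)
    H,S,V=[h[...,i].astype(int) for i in range(3)]
    m={'red':((H<8)|(H>172))&(S>140)&(V>70),'green':(H>45)&(H<85)&(S>110)&(V>60)}[name]
    n,l,s,c=cv2.connectedComponentsWithStats(m.astype(np.uint8))
    return [(c[i].round(1),s[i]) for i in range(1,n) if s[i,4]>=amin]
E
python3 - <<'E'
from h import *
print(monitor.observe())
for n in('scene','top'):
    d=shot(n,n+'0.png'); print(n,{k:v for k,v in d.items() if k!='frame'})
    for c,z in(('red',.102),('green',.097)):
        for b in blobs(d,c): print(c,b,ray(d,*b[0],z).round(4))
E
```

```text
{'clock': 0.0, 'qpos': array([-1.2642072 ,  0.52203806, -0.0363623 ,  1.60001311,  0.02117564,
        1.0211039 , -0.11281788]), 'qd': array([-6.37984550e-04,  1.10964564e-03,  9.03322127e-06,  1.49333972e-03,
       -5.35269333e-04, -1.84645203e-03, -2.04627730e-04]), 'joint_efforts': array([ 2.13032858e-03, -9.27081084e+01,  1.98062718e+00, -3.69934058e+01,
        1.79686316e-02,  7.90926861e-03,  6.34146704e-05]), 'position': array([0.22984768, 0.58084433, 0.24470851]), 'tool_rot': array([-1.57084302e+00,  1.17792163e-03,  1.19399694e+00]), 'force': array([ 0.14520923,  0.67446995, -0.08857083]), 'moment': array([-0.00353175,  0.00451832, -0.01411208]), 'grip_width': 0.08552837666021373}
scene {'vertical_fov': 47.90919003520872, 'cx': 322.5391429891785, 'cy': 235.58190091765312, 'xyz': array([ 1.05093681, -0.4364253 ,  1.1097102 ]), 'orientation': array([-2.58191181,  0.00393835,  0.69231797])}
red (array([275.3, 242.9]), array([266, 237,  20,  13, 148], dtype=int32)) [ 0.5774 -0.0331  0.102 ]
green (array([302.5, 190.9]), array([298, 187,  10,   9,  74], dtype=int32)) [0.5283 0.1144 0.097 ]
top {'vertical_fov': 48.65040844885739, 'cx': 318.4756054345673, 'cy': 254.52416156063828, 'xyz': array([0.49467569, 0.04946393, 1.00121753]), 'orientation': array([-3.00874343, -0.02246525, -1.54459477])}
red (array([356.4, 277.2]), array([350, 265,  14,  25, 203], dtype=int32)) [ 0.5783 -0.0332  0.102 ]
green (array([267.9, 304.6]), array([262, 298,  13,  14, 145], dtype=int32)) [0.528  0.1157 0.097 ]
```

View pics/top0.png

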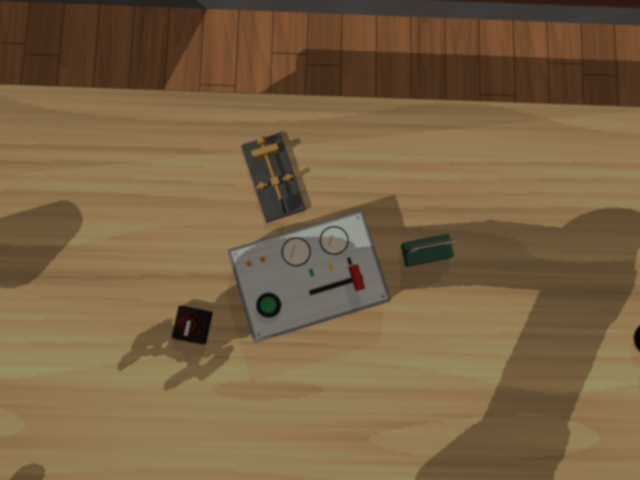

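View pics/scene0.png

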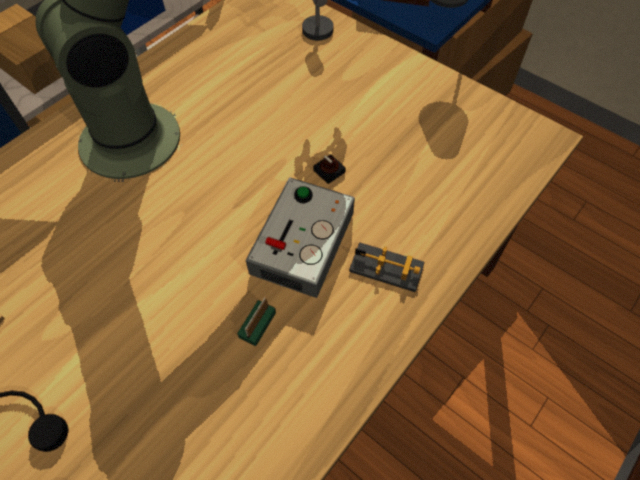

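The top view shows the grip at (356,277), the button at (268,305), the card holder at (428,250) and the rotary switch at (192,325). The grip-to-button distance measures 156.5 mm, against 157 mm given, and both views agree to about 1 mm. That puts the unit's yaw at about 18.7°, so I'm setting out.

drive_tool(steps=[0,20,-36,0,-3.3,0,20,-36,0,-3.3,0,20,-36,0,-3.3,0,20,-36,0,-3.3,0,20,-36,0,-3.3])

```text
clock: 0.52
position: [0.3304, 0.3991, 0.2451]
tool_rot: [-1.571, 0.0, 0.903]
force: [0.8, 0.6, 0.2]
grip_width: 0.0256
```

drive_tool(steps=[0,20,-36,0,-3.3,0,20,-36,0,-3.3,0,20,-36,0,-3.3,0,20,-36,0,-3.3,0,20,-36,0,-3.3])

```text
clock: 0.93
position: [0.4304, 0.2192, 0.2453]
tool_rot: [-1.571, -0.0, 0.615]
force: [1.0, 0.8, 0.6]
grip_width: -0.0001
```

drive_tool(steps=[0,20,-36,0,-3.3,0,20,-36,0,-3.3,0,20,-36,0,-3.3,0,20,-36,0,-3.3,0,20,-36,0,-3.3])

```text
clock: 1.35
position: [0.5305, 0.0392, 0.2453]
tool_rot: [-1.571, 0.0, 0.327]
force: [0.8, 1.0, 0.7]
grip_width: -0.0003
```

drive_tool(steps=[0,20,-36,0,0,0,20,-36,0,0,0,18.5,-33,-15,0,0,0,0,-40,0,0,0,0,-40,0])

```text
clock: 1.77
position: [0.5895, -0.0665, 0.1497]
tool_rot: [-1.572, -0.002, 0.327]
force: [0.0, 2.2, -0.8]
grip_width: -0.0001
```

```bash
python3 - <<'E'
from h import *
o=monitor.observe(); print(o['position'],o['tool_rot'],o['force'])
for n in('scene','top'):
    d=shot(n,n+'1.png'); f=d['frame']
    for c,z in(('red',.102),('green',.097)):
        for b in blobs(d,c): print(n,c,b,ray(d,*b[0],z).round(4))
    p=proj(d,o['position']).astype(int); x,y=p-[70,60]
    g=cv2.resize(f[max(y,0):y+120,max(x,0):x+160,::-1],None,fx=4,fy=4,interpolation=cv2.INTER_CUBIC); cv2.imwrite(f'pics/{n}1c.png',g); print(p,x,y)
E
```

```text
[ 0.58948873 -0.0664924   0.14966368] [-1.57249773 -0.00231349  0.32654952] [ 0.01699103  2.15789779 -0.82627019]
scene red (array([280. , 245.2]), array([274, 241,  11,   8,  57], dtype=int32)) [ 0.5892 -0.031   0.102 ]
scene green (array([302.7, 191.1]), array([297, 187,  12,   9,  88], dtype=int32)) [0.529  0.1142 0.097 ]
scene green (array([247.1, 322.1]), array([239, 302,  21,  36,  90], dtype=int32)) [ 0.6569 -0.2053  0.097 ]
scene green (array([267.3, 314.4]), array([259, 306,  15,  19,  90], dtype=int32)) [ 0.6769 -0.167   0.097 ]
[267 244] 197 184
top red (array([353.3, 272.9]), array([349, 265,   9,  19, 105], dtype=int32)) [ 0.5855 -0.0277  0.102 ]
top green (array([267.5, 304.6]), array([260, 297,  16,  16, 212], dtype=int32)) [0.528  0.1164 0.097 ]
[379 268] 309 208
```

View pics/scene1c.png

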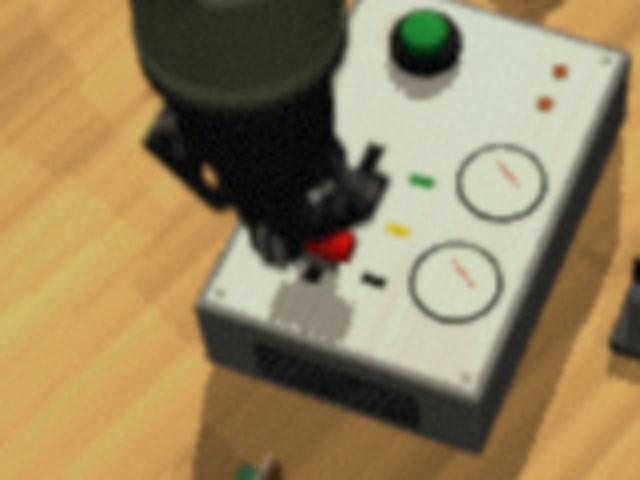

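The crop shows the closed fingertips at about (266,246), on the off side of the red grip and matching the projected TCP. The slot ahead is clear, so I'm lowering in small steps.

drive_tool(steps=[0,0,0,-12,0,0,0,0,-12,0,0,0,0,-10,0,0,0,0,-8,0,0,0,0,0,0])

```text
clock: 2.28
position: [0.5882, -0.0635, 0.1074]
tool_rot: [-1.57, 0.001, 0.33]
force: [0.1, 0.3, -1.2]
grip_width: 0.0002
```

drive_tool(steps=[0,-1.3,3.8,0,0,0,-1.3,3.8,0,0,0,-1.3,3.8,0,0,0,-1,2.8,0,0,0,-1,2.8,0,0])

```text
clock: 2.7
position: [0.583, -0.0469, 0.1089]
tool_rot: [-1.572, -0.001, 0.33]
force: [3.4, -4.1, 2.1]
grip_width: -0.0
```

drive_tool(steps=[0,-1,2.8,0,0,0,-1,2.8,0,0,0,-1,2.8,0,0,0,-1,2.8,0,0,0,-1,2.8,0,0])

```text
clock: 3.12
position: [0.5771, -0.0322, 0.1081]
tool_rot: [-1.57, 0.001, 0.33]
force: [-0.5, 0.2, 0.7]
grip_width: 0.0001
```

drive_tool(steps=[0,-1,2.8,0,0,0,-1,2.8,0,0,0,-1,2.8,0,0,0,-1,2.8,0,0,0,-1,2.8,0,0])

```text
clock: 3.53
position: [0.5725, -0.0186, 0.1083]
tool_rot: [-1.571, 0.0, 0.33]
force: [-0.2, 0.3, -0.8]
grip_width: 0.0002
```

drive_tool(steps=[0,-1,2.8,0,0,0,-1,2.8,0,0,0,-1,2.8,0,0,0,-1,2.8,0,0,0,-1,2.8,0,0])

```text
clock: 3.95
position: [0.5677, -0.0049, 0.1083]
tool_rot: [-1.571, -0.0, 0.33]
force: [3.6, -3.4, -3.2]
grip_width: -0.0
```

drive_tool(steps=[0,-1,2.8,0,0,0,-1,2.8,0,0,0,-1,2.8,0,0,0,-0.7,1.9,0,0,0,0,0,0,0])

```text
clock: 4.37
position: [0.5635, 0.0063, 0.1082]
tool_rot: [-1.57, 0.0, 0.331]
force: [0.4, -0.0, -0.0]
grip_width: 0.0002
```

Force is back to zero, so the lever should have run on by itself. I'm backing off, rising and checking.

drive_tool(steps=[0,3,-9,0,0,0,0,0,25,0,0,0,0,35,0,0,20,-36,0,0,0,20,-36,0,0])

```text
clock: 4.78
position: [0.6084, -0.0751, 0.1706]
tool_rot: [-1.571, -0.003, 0.334]
force: [-0.7, -0.2, -0.1]
grip_width: 0.0001
```

```bash
python3 - <<'E'
from h import *
o=monitor.observe(); print(o['position'],o['force'])
d=shot('top','t2.png')
e=np.array([-.3206,.947])
for n in('scene','top'):
    d=shot(n,n+'2.png')
    for c,z in(('red',.102),('green',.097)):
        for b in blobs(d,c): p=ray(d,*b[0],z);print(n,c,b,p.round(4),'s',(p[:2]-[.578,-.0332])@e)
cv2.imwrite('pics/top2c.png',cv2.resize(d['frame'][200:350,220:420,::-1],None,fx=4,fy=4))
E
```

```text
[ 0.60838368 -0.07512647  0.17063609] [-0.65505338 -0.24610652 -0.13453308]
scene red (array([288.8, 218.3]), array([281, 213,  17,  11, 118], dtype=int32)) [0.5572 0.0341 0.102 ] s 0.07037106473750991
scene green (array([302.7, 191.2]), array([297, 187,  12,  10,  89], dtype=int32)) [0.5292 0.114  0.097 ] s 0.15506280157450053
scene green (array([247.1, 322.2]), array([239, 302,  21,  36,  90], dtype=int32)) [ 0.6571 -0.2054  0.097 ] s -0.1884320361471214
scene green (array([267.2, 314.8]), array([258, 307,  16,  19,  89], dtype=int32)) [ 0.6773 -0.1678  0.097 ] s -0.15932135968126096
top red (array([316.6, 289.1]), array([310, 277,  14,  25, 221], dtype=int32)) [0.5562 0.034  0.102 ] s 0.0706736330589068
top green (array([267.5, 304.6]), array([260, 297,  16,  17, 214], dtype=int32)) [0.528  0.1164 0.097 ] s 0.1577085954838128
```

View pics/top2c.png

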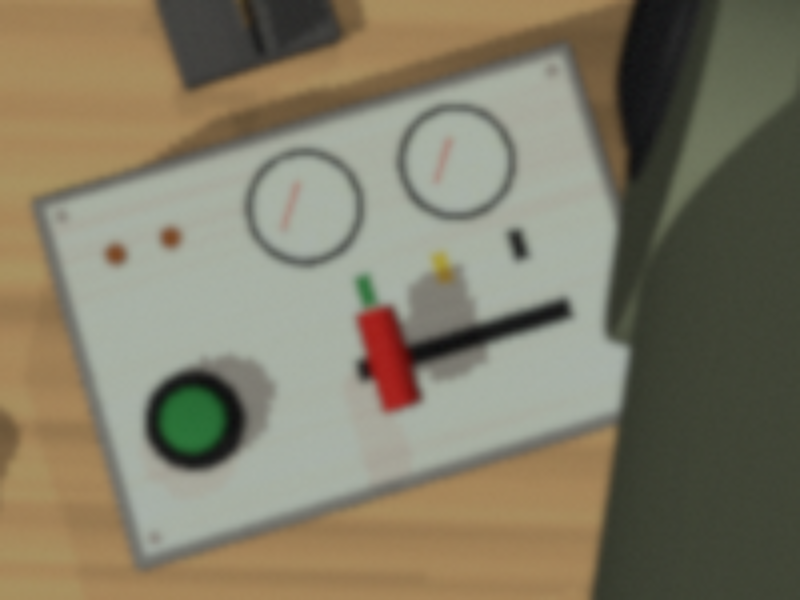

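The lever is at the green mark: both views give 70.5 mm of travel. The unit hasn't moved, with the button still at (0.528, 0.116). Next is the button.

drive_tool(steps=[0,-16,38,2,0,0,-16,38,0,0,0,-16,38,0,0,0,-16,38,0,0,0,-16,38,0,0])

```text
clock: 5.35
position: [0.5255, 0.1159, 0.1702]
tool_rot: [-1.571, 0.0, 0.33]
force: [0.5, -0.2, -0.1]
grip_width: -0.0002
```

drive_tool(steps=[0,0,0,-15,0,0,0,0,-15,0,0,0,0,-8,0,0,0,0,-4,0,0,0,0,0,0])

```text
clock: 5.77
position: [0.5266, 0.1138, 0.1277]
tool_rot: [-1.571, 0.001, 0.329]
force: [0.1, -0.3, -0.2]
grip_width: 0.0003
```

drive_tool(steps=[0,1,2,-3,0,0,0,0,-3,0,0,0,0,-3,0,0,0,0,-3,0,0,0,0,-2,0])

```text
clock: 6.18
position: [0.5279, 0.1164, 0.114]
tool_rot: [-1.571, 0.0, 0.33]
force: [-0.3, 0.7, -1.5]
grip_width: 0.0002
```

drive_tool(steps=[0,0,0,-3,0,0,0,0,-2,0,0,0,0,-2,0,0,0,0,-1,0,0,0,0,0,0])

```text
clock: 6.6
position: [0.5279, 0.1164, 0.1062]
tool_rot: [-1.571, -0.0, 0.33]
force: [-0.4, 0.2, 3.2]
grip_width: -0.0
```

drive_tool(steps=[0,0,0,-1,0,0,0,0,-1,0,0,0,0,-0.5,0,0,0,0,0,0,0,0,0,0,0])

```text
clock: 7.02
position: [0.5281, 0.1164, 0.1047]
tool_rot: [-1.57, -0.001, 0.33]
force: [-5.7, -1.3, 22.2]
grip_width: -0.0003
```

The upward force jumped to 22 N while the TCP stopped at 104.7 mm, so the button is bottomed out. Releasing it.

drive_tool(steps=[0,0,0,4,0,0,0,0,15,0,0,0,0,30,0,0,-10,35,15,0,0,-10,35,15,0])

```text
clock: 7.43
position: [0.5082, 0.1857, 0.1841]
tool_rot: [-1.571, -0.001, 0.326]
force: [0.3, 1.0, 0.7]
grip_width: 0.0001
```

drive_tool(steps=[0,-15,35,10,0,0,-15,35,10,0,0,-15,35,0,0,0,-15,35,0,0,0,0,0,0,0])

```text
clock: 7.85
position: [0.4439, 0.3337, 0.2025]
tool_rot: [-1.568, 0.001, 0.339]
force: [-0.4, 0.4, 0.4]
grip_width: -0.0002
```

```bash
python3 - <<'E'
from h import *
o=monitor.observe(); print(o['clock'],o['position'],o['force'])
e=np.array([-.3206,.947])
for n in('scene','top'):
    d=shot(n,n+'3.png')
    for c,z in(('red',.102),('green',.097)):
        for b in blobs(d,c): p=ray(d,*b[0],z);print(n,c,b,p.round(4),'s',(p[:2]-[.578,-.0332])@e)
E
```

```text
7.85 [0.44394619 0.33370538 0.20248516] [-0.35076552  0.35707624  0.4422786 ]
scene red (array([287.8, 217.9]), array([279, 213,  19,  11, 130], dtype=int32)) [0.5547 0.0334 0.102 ] s 0.07057042709433443
scene green (array([302.7, 191. ]), array([297, 187,  12,   9,  86], dtype=int32)) [0.5288 0.1145 0.097 ] s 0.1556008021208759
scene green (array([247.1, 322.1]), array([239, 302,  21,  35,  91], dtype=int32)) [ 0.6569 -0.2053  0.097 ] s -0.1882363371291242
scene green (array([268.7, 312.4]), array([265, 307,   9,  14,  61], dtype=int32)) [ 0.6761 -0.162   0.097 ] s -0.15341650549475083
top red (array([316.6, 289.1]), array([310, 277,  14,  25, 222], dtype=int32)) [0.5562 0.034  0.102 ] s 0.0706736330589068
top green (array([267.9, 304.5]), array([260, 297,  16,  16, 194], dtype=int32)) [0.5282 0.1157 0.097 ] s 0.15701474046058425
```

View pics/top3.png

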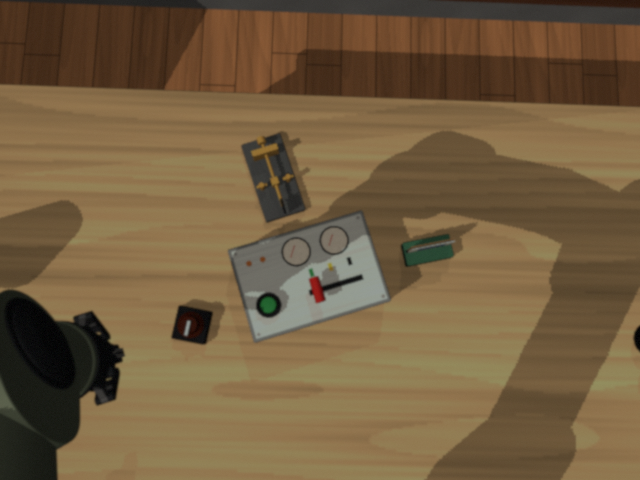

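The picture shows the lever at the green mark (316,289) and the button at (268,305). The unit, bug key, card holder and rotary switch are where they began, and the arm is clear. Handing in.

```bash
python3 -c "
from workcell import workorder
print(workorder.job_done())"
```

```text
the job is handed in; nothing more can be done
None
```

I pushed the lever past the first click to the second stop with closed fingertips, then pressed the green button fully down and released it. I handed the job in at about 8 s; it gives no verdict.

- **Lever:** both cameras put it at 70.5–70.7 mm of travel, before and after the button press. The readings at the end of each move showed at most about 6 N while pushing.
- **Button:** the fingers stopped about 6 mm below the expected contact height, and the upward force rose to 22 N, so it bottomed out. I judged that it came back up only from its unchanged place and size in the pictures; its height was not measured.
- **Everything else:** in the last top picture, the unit and the three bystanders look to be where they began. The arm was clear of everything. The two cameras differed by about 1–2 mm throughout, within their calibration.

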